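# Blow out the incubator vent with the two-stage duster

### The job

Blow the dust out of the incubator's vent: first stand the small pot from the cradle before the vent upright on the free bench. Then lay the cordless duster flat in the cradle, nozzle to the vent, let go of it, take it again around handle and trigger, squeeze past the first pressure point right into the second stage (full blast) for a good second, and let go, leaving it in the cradle. Do not set off the full blast elsewhere, and leave the other things where they are.

Things in the scene. Friction and masses are not known exactly. Their poses are not given: they have to be found in the camera images.
- duster_body (a point): White cordless pistol-shaped air duster, about 0.32 kg, lying on its side. This point: in the front part of its square housing, where to carry it, near the centre of mass, 22 mm above what it lies on. Axes: x to the nozzle, z up, handle to -y. Housing 44 mm wide (y, grip across it) and high, from x -102 to +53 mm; nozzle on to +103; trigger on the -y side, its front at x -36.
- duster_nozzle (a point): Tip of the duster's nozzle, on its centre line, 103 mm ahead (+x) of duster_body. Same axes.
- duster_foot (a point): Middle of the grey battery foot at the end of the duster's handle, at x -78, y -120 mm from duster_body. Same axes. The foot is 50 x 20 x 44 mm (x, y, z); the handle between is 28 mm thick in x, 30 mm in z.
- duster_squeeze (a point): Midway between the back of the handle (28 mm behind) and the front of the trigger (28 mm ahead), at half height: x -64, y -46 mm from duster_body, same axes. Squeeze along x: 56 mm over both when free, 49 at the pressure point, 42 fully in. The black blade, 38 mm long (y) and 22 high, slides straight back. The duster may slide a few mm in the cradle meanwhile: no harm.
- trigger_first (a joint): First stage of the trigger: 0 free, 0.007 m when the pressure point is met. Light spring, 1.5 to 3.6 N.
- trigger_second (a joint): Second stage of the trigger, beyond the pressure point: 0 until some 8 N are on the trigger, 0.007 m fully in at about 11 N (a grip of 20 N is plenty). Both stages spring back when let go.
- cradle_seat (a point): Fixed dark steel cradle: where duster_body comes, 22 mm over its floor, which is 6 mm over the bench. x to the vent, z up, handle to -y. Floor 190 x 190 mm, centred at x -22, y -50 mm. Stops 26 mm high leave the duster 5 to 6 mm play: at the housing's front (x over +38), its left rear (x -97 to -72), its rear end and beyond the foot; none where it is gripped.
- cradle_nozzle (a point): Where the nozzle's tip comes in the cradle, about 25 mm short of the vent, 103 mm ahead of cradle_seat. Same axes.
- cradle_foot (a point): Where duster_foot comes in the cradle, x -78, y -120 mm from cradle_seat. Same axes.
- pot_mid (a point): Small translucent whitish plastic sample pot with a white lid, 42 mm across, 60 mm high, about 80 g; this point is its centre, half-way up; z up. It starts standing on the cradle's floor, in the way. The bench around x 0.43, y 0.37 m (left of the cradle, towards the robot) is free for it.
- vent (a point): Middle of the dark slotted vent grille, 100 x 52 mm, low in the front face of the fixed white benchtop incubator behind the cradle; x into the incubator, z up. The case is 165 mm high above the bench, and its front reaches 100 mm to the right (-y) and 340 mm to the left (+y) of here: carry the duster over that corner or keep clear of it.
- beaker: Bystander: glass beaker, 60 mm across, 80 mm high; origin under its centre.
- dishes: Bystander: two stacked lidded dishes, 57 mm across, 30 mm high in all; origin under the centre.
- bottle: Bystander: amber reagent bottle, 66 mm across, 140 mm high; origin under its centre.
- timer: Bystander: white bench timer, 55 x 70 x 30 mm; origin under its centre.
- spatula: Bystander: flat steel spatula, 170 mm long, lying between robot and cradle; origin under its middle.
Not all that is in view belongs to the job. Leave any yellow look-alike of the part that bears pot_mid alone.

How it is judged:
By the outcome, as a careful person would: the job done as asked, in the order asked, and still so for the second after the job is handed in, with the robot touching nothing.
It also fails if it takes over 67 s, if anything falls off the work surface, if the arm or the gripper's body presses on something with over 40 N, if the wrist force passes 120 N, or if a joint passes its speed limit or range.

### The arm

A 6-joint arm with a two-finger parallel gripper is mounted at the origin on the work surface. World frame = base frame: x ahead of the robot, y to its left, z up, the work surface at z = 0. Lengths are in m, angles in rad, forces in N, time in s.
With the tool pointing down it reaches from about 0.35 to 1 m from the base axis. Payload 7.1 kg.
Tool frame: the origin (TCP) lies at the very end of the fingers, on their centre line; the grasp point (between the pads) lies 19 mm behind it; z points along the fingers, y is the line along which they close (so a half turn about z gives the same grasp; the last joint's range is limited). The gripper opens to 85 mm and grips with 20 to 120 N. Pads are 22 mm wide; open, the fingers measure 114 mm over their backs; the gripper's body (76 mm by 85 mm) begins 54 mm behind the grasp point. The pads swing forward as they close: fully open they stand 13 mm farther back than shut.
Start: joints at [1.091, 0.423, 1.63, -0, 1.089, -0.019], TCP at [0.278, 0.56, 0.231] pointing down, gripper open.
Joint ranges: [-3, 3], [-0.9, 2.11], [0.09, 2.58], [-1.31, 4.45], [0.11, 2.69], [-2.54, 2.54]. Speed limits (rad/s): [2.39, 2.39, 3.01, 3.14, 3.14, 3.14].

### API

Orientations are given as a rotation vector (axis times angle).
In Python, from cell import sensors, viewer, hand_in, nets gives the robot as it stands.
- The arm moves only by the tool apply_moves, never from a script. Its argument "moves" is a list of rows, each an object with "rotation": the turn, a rotation vector about the tool's x, y, z in degrees, a list of three; "delta_pos": the shift along the tool's x, y, z in m, a list of three; "grip": the closure, from 0 (fully open) to 1 (shut). In form: [{"rotation": [rx, ry, rz], "delta_pos": [tx, ty, tz], "grip": grip}, ...]. A call has 1 to 12 rows; each row shifts and turns the commanded pose from where the row before left it, along the tool's axes as they then stand; what a row does not reach is not made up. A row lasts 1/12 s, in which the tool goes at most 41.7 mm and 7.16 degrees, less where a joint would pass 70% of its speed; a pose out of reach is approached as far as the arm can. A call with a gripper value outside its range is refused whole. The fingers move at their own pace and stop on an object; "force" is the grip in N (left out, the last holds). Time passes only in rows, so rows that do not move let the fingers close. It gives the time, the measured TCP pose, the force, the opening and the grip force at its end, in the units of the state.
- sensors.get_obs(): the state, without advancing time (a new reading comes with each control period).
- viewer.capture(name): name is "side" or "top"; returns a dict with "frame" (420x560x3 uint8, blue, green, red), "fx", "fy", "cx", "cy" (pixels), "distortion" ([k1, k2, p1, p2, k3] as OpenCV has them; the pictures are not rectified), "origin" and "orientation" of the camera in the world. Camera axes: x right, y up, looking along -z (the intrinsics and any distortion apply to the point x, -y, -z); pixel columns grow to the right and rows downward; lengths in m; the calibration is good to about 2 mm. A picture is of the moment at which its call begins. There is no depth.
- hand_in(): hands the job in; it is judged then, once.
Trained networks look in the newest picture that a camera, given by its name, has taken for a name from the list of things; names that differ only in an ending like _2 or _b are one class to them, and where a whole thing is asked for, a point or a joint stands for the part that bears it (a point fixed in the world has none). Each returns a list of dicts, best first, with "conf" (0 to 1); they miss things now and then, are a little off and sometimes report something else, mostly with a low value. They report only what shows in the picture. A call takes as long as a camera call. They do not tell look-alikes from the thing itself.
- nets.silhouettes(thing, camera): "region" (420x560 bool, what is visible of it) and "at" ([column, row] in pixels, amid what is visible of it).
- nets.mark_of(thing, camera): "at" ([column, row] in pixels: a listed point, or the origin of a listed thing).
The state is a dict: "time_s": time; "joints": joint angles; "dq": joint speeds; "tau": joint torques, N m; "tool_pos": TCP position; "orientation": TCP orientation; "force": force on the tool from outside, world axes, zero at the start; "ft_torque": the same for the moment, N m; "opening": finger opening in m; "gripper_force": force on a finger pad.
Only numpy, scipy, OpenCV 4.12 (cv2) and the standard library are available. Lean on these libraries where they do the work, as an engineer would, in place of code of your own. Each camera call takes 0.05 s, during which the arm holds its last target. There are 200 camera calls.

## Working session

There is one attempt and no reset: what is moved stays moved. The work goes in short steps, Python scripts to look and compute and a tool call to move; the robot and the scene stay as the last step left them, time stands still between calls to the robot, and variables do not carry over. Pictures are saved under pics/ and viewed, at most 10 in all, crops included, and the job is handed in when it is done.

Besides the shell and the picture viewer there is one more tool, called after "Request:" as a command line: name --argument value ..., lists and objects as JSON in quotes. apply_moves: Moves the arm, as the interface text tells. Its arguments: {"type":"object","properties":{"moves":{"type":"array","items":{"type":"object","properties":{"rotation":{"type":"array","items":{"type":"number"}},"delta_pos":{"type":"array","items":{"type":"number"}},"grip":{"type":"number"}}}},"force":{"type":"number"}},"required":["moves"]}

```bash
mkdir -p pics; ls
cat > h.py <<'E'
import numpy as np, cv2
from cell import sensors, viewer, hand_in, nets
from scipy.spatial.transform import Rotation as R
def RR(o):
    o=np.asarray(o,float)
    if o.shape==(3,3): return o
    return (R.from_rotvec(o) if o.size==3 else R.from_quat(o)).as_matrix()
def ray(c,uv):
    K=np.array([[c['fx'],0,c['cx']],[0,c['fy'],c['cy']],[0,0,1]])
    p=cv2.undistortPoints(np.array([[uv]],float),K,np.array(c['distortion'],float))[0,0]
    d=RR(c['orientation'])@np.array([p[0],-p[1],-1.]); return np.array(c['origin'],float),d/np.linalg.norm(d)
def tri(rs):
    A=sum(np.eye(3)-np.outer(d,d) for o,d in rs); b=sum((np.eye(3)-np.outer(d,d))@o for o,d in rs)
    p=np.linalg.solve(A,b); return p,[float(np.linalg.norm((np.eye(3)-np.outer(d,d))@(p-o))) for o,d in rs]
def atz(r,z):
    o,d=r; return o+d*(z-o[2])/d[2]
E
python3 - <<'E'
from h import *
s=sensors.get_obs(); print(s)
C={}
for n in('side','top'):
    C[n]=viewer.capture(n); cv2.imwrite(f'pics/{n}0.png',C[n]['frame'])
    print(n,{k:v for k,v in C[n].items() if k!='frame'})
for t in 'duster_body duster_nozzle duster_foot duster_squeeze cradle_seat cradle_nozzle cradle_foot pot_mid vent beaker dishes bottle timer spatula'.split():
    D={n:nets.mark_of(t,n) for n in C}
    print(t,{n:[(np.round(x['at'],1).tolist(),round(x['conf'],2)) for x in D[n][:3]] for n in D})
    if all(D.values()):
        p,e=tri([ray(C[n],D[n][0]['at']) for n in C]); print('   ',p.round(4),np.round(e,4))
E
```

```text
pics
{'time_s': 0.0, 'joints': array([ 1.09101211e+00,  4.23863207e-01,  1.63073269e+00,  1.05194196e-05,
        1.08861738e+00, -1.89804973e-02]), 'dq': array([-0.0001626 , -0.00205614, -0.00076602, -0.00017705, -0.0020413 ,
        0.00145203]), 'tau': array([-6.36347268e-04, -5.57380199e+01, -2.81741989e+01, -1.15023354e-04,
        7.27196893e-03, -1.20017489e-05]), 'tool_pos': array([0.27761394, 0.55931425, 0.23051497]), 'orientation': array([-7.17355530e-01, -3.05817424e+00,  2.46299208e-03]), 'force': array([ 0.07454528, -0.3796082 ,  0.43877688]), 'ft_torque': array([-0.03086872, -0.00504897, -0.01630762]), 'gripper_force': 0.0, 'opening': 0.08533181979060939}
side {'fx': 539.7845406042372, 'fy': 539.7845406042372, 'cx': 282.9742935811203, 'cy': 211.85819604782125, 'distortion': array([-0.07276233,  0.        ,  0.        ,  0.        ,  0.        ]), 'origin': array([ 0.4428114 , -1.06364778,  1.04003964]), 'orientation': array([ 0.82252926, -0.03720928, -0.05028182])}
top {'fx': 510.59903322762284, 'fy': 510.59903322762284, 'cx': 274.59366766500597, 'cy': 208.6747841540962
[... 1503 characters left out ...]
([226.7, 247.3], 0.94)], 'top': [([309.1, 254.8], 0.9), ([294.3, 145.0], 0.6), ([439.7, 147.9], 0.4)]}
    [ 0.3736 -0.0845  0.0096] [0.0064 0.0064]
dishes {'side': [([345.2, 235.0], 0.8)], 'top': [([296.7, 143.2], 0.57)]}
    [ 0.6828 -0.0554  0.011 ] [0.0015 0.0015]
bottle {'side': [([363.4, 365.7], 0.59)], 'top': [([441.4, 146.1], 0.69), ([295.0, 143.4], 0.2)]}
    [ 0.6694 -0.4475  0.0024] [0.0002 0.0002]
timer {'side': [([221.5, 131.3], 0.65), ([270.7, 311.2], 0.6), ([262.6, 210.6], 0.46)], 'top': [([103.7, 265.0], 0.72)]}
    [ 0.3494  0.466  -0.0009] [0.0099 0.0099]
spatula {'side': [([215.2, 183.3], 0.62)], 'top': [([205.2, 273.9], 0.6)]}
    [ 0.3295  0.1951 -0.0039] [0.0024 0.0024]
```

Run:
```python
import cv2
for n,c in(('top',(130,300,180,460)),('side',(110,360,180,400))):
    i=cv2.imread(f'pics/{n}0.png')
    a,b,l,r=c; j=i[a:b,l:r]; s=min(800/(r-l),600/(b-a)); s=int(s*2)/2
    cv2.imwrite(f'pics/{n}0c.png',cv2.resize(j,None,fx=s,fy=s,interpolation=cv2.INTER_CUBIC)); print(n,s)
```

```text
top 2.5
side 2.0
```

View pics/top0c.png

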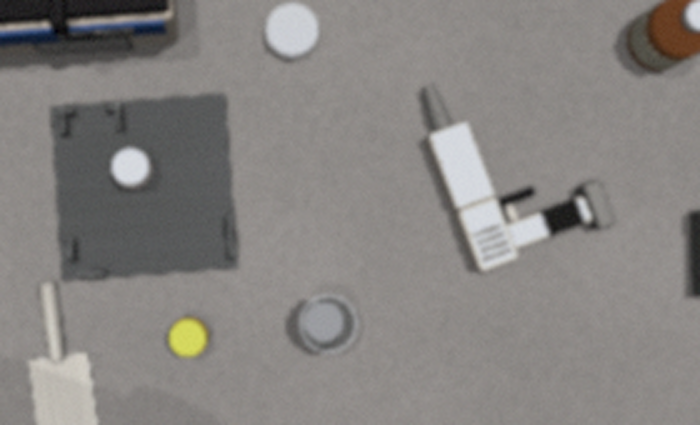

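View pics/side0c.png

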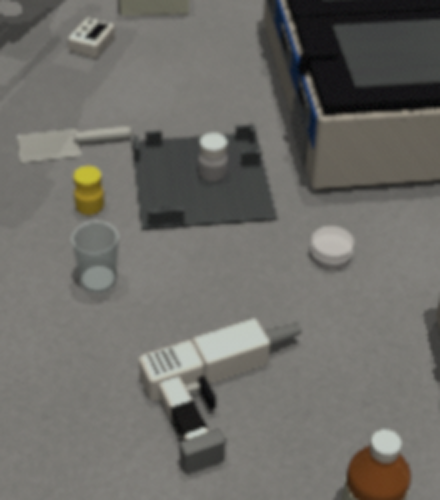

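View pics/top0.png

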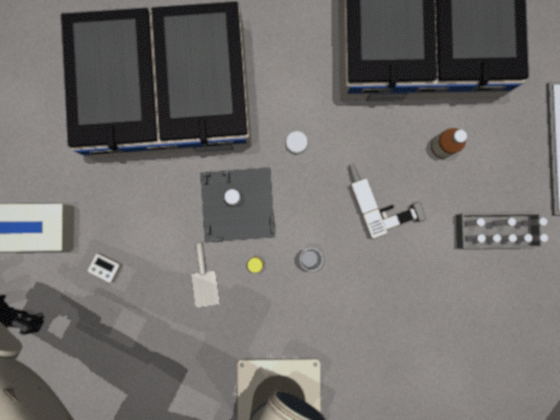

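The top picture shows the cradle at about columns 202-275, rows 169-241, with the white pot at (232,197). The yellow look-alike is at (255,265), and the duster's housing runs from (355,180) to (380,235) with its foot at (418,211). In the side picture the white pot is at (286,189) and the yellow one at (224,204). Next I'll fit the poses.

```bash
cat >> h.py <<'E'
def proj(c,P):
    K=np.array([[c['fx'],0,c['cx']],[0,c['fy'],c['cy']],[0,0,1]])
    q=(np.atleast_2d(P)-np.array(c['origin']))@RR(c['orientation'])
    return cv2.projectPoints(q*[1,-1,-1],np.zeros(3),np.zeros(3),K,np.array(c['distortion'],float))[0][:,0]
def box(x0,x1,y0,y1,z0,z1): return np.array([[x,y,z] for x in(x0,x1) for y in(y0,y1) for z in(z0,z1)])/1000
DUST=[box(-102,53,-22,22,-22,22),box(53,103,-8,8,-8,8),box(-92,-64,-110,-22,-15,15),box(-103,-53,-130,-110,-22,22),box(-50,-36,-65,-27,-11,11)]
CR=[box(-117,73,-145,45,-28,-22)]
def mask(c,boxes,x,y,z,a,S=4):
    m=np.zeros((420*S,560*S),np.uint8); ca,sa=np.cos(a),np.sin(a)
    for b in boxes:
        w=b@np.array([[ca,sa,0],[-sa,ca,0],[0,0,1]])+[x,y,z]
        h=cv2.convexHull(((proj(c,w)+.5)*S).astype(np.int32)); cv2.fillConvexPoly(m,h,1)
    return cv2.resize(m.astype(np.float32),(560,420),interpolation=cv2.INTER_AREA)
from scipy.optimize import minimize
def fit(Cs,Ms,boxes,p0,z):
    def f(p):
        t=0
        for c,m in zip(Cs,Ms):
            k=mask(c,boxes,p[0],p[1],z,p[2]); t+=1-np.minimum(k,m).sum()/np.maximum(k,m).sum()
        return t
    s=np.array([[0,0,0],[.01,0,0],[0,.01,0],[0,0,.08]])+p0
    r=minimize(f,p0,method='Nelder-Mead',options=dict(initial_simplex=s,xatol=1e-4,fatol=1e-5)); return r.x,r.fun/len(Cs)
E
python3 - <<'E'
from h import *
C={n:viewer.capture(n) for n in('side','top')}
M={}
for n in C:
    r=nets.silhouettes('duster_body',n)[0]; M[n]=r['region'].astype(np.float32); print(n,r['conf'],M[n].sum())
for ns in(['side'],['top'],['side','top']):
    print('duster',ns,fit([C[n] for n in ns],[M[n] for n in ns],DUST,[.537,-.236,.42],.022))
p,e=tri([ray(C['side'],(285.8,189.6)),ray(C['top'],(234.2,196.1))]);print('pot',p,e)
for n in C:
    for r in nets.silhouettes('pot_mid',n): print(n,r['at'],r['conf'],r['region'].sum())
# cradle mask
for n in C:
    g=cv2.cvtColor(C[n]['frame'],cv2.COLOR_BGR2GRAY)
    roi=mask(C[n],CR,.535,.16,.028,0)
    d=cv2.dilate((roi>.5).astype(np.uint8),np.ones((15,15)))
    print(n,'gray in/out',np.median(g[roi>.5]),np.median(g[(d>0)&(roi<.5)]))
    t=(np.median(g[roi>.5])+np.median(g[(d>0)&(roi<.5)]))/2
    b=((g<t)&(d>0)).astype(np.uint8); b=cv2.morphologyEx(b,cv2.MORPH_OPEN,np.ones((5,5)))
    cs,_=cv2.findContours(b,cv2.RETR_EXTERNAL,cv2.CHAIN_APPROX_NONE); q=max(cs,key=cv2.contourArea)
    m=np.zeros((420,560),np.uint8); cv2.drawContours(m,[cv2.convexHull(q)],-1,1,-1); M['c'+n]=m.astype(np.float32)
for ns in(['side'],['top'],['side','top']):
    print('cradle',ns,fit([C[n] for n in ns],[M['c'+n] for n in ns],CR,[.535,.16,.0],.028))
E
```

```text
side 0.69 2577.0
top 0.96 1883.0
duster ['side'] (array([ 0.52551439, -0.23315664,  0.34183578]), np.float64(0.08068341016769409))
duster ['top'] (array([ 0.52476308, -0.23252628,  0.34090087]), np.float64(0.09218496084213257))
duster ['side', 'top'] (array([ 0.5248639 , -0.23250017,  0.34666137]), np.float64(0.08628964424133301))
pot [0.53593566 0.11284343 0.03365625] [0.0014844897408981211, 0.0014844897408982447]
side [223.7, 207.6] 0.68 334
side [280.2, 202.6] 0.43 2837
top [103.0, 266.8] 0.7 621
top [233.7, 199.7] 0.65 207
top [251.4, 261.9] 0.5 209
side gray in/out 69.0 121.0
top gray in/out 89.0 139.0
cradle ['side'] (array([0.53720409, 0.16029769, 0.06865737]), np.float64(0.0816381573677063))
cradle ['top'] (array([0.53660772, 0.15866511, 0.06062117]), np.float64(0.023309826850891113))
cradle ['side', 'top'] (array([0.53781209, 0.15859268, 0.05250948]), np.float64(0.053691744804382324))
```

Request:
apply_moves --moves '[{"delta_pos": [-0.033,-0.022,0],"rotation": [0,0,0],"grip": 0},{"delta_pos": [-0.033,-0.022,0],"rotation": [0,0,0],"grip": 0},{"delta_pos": [-0.033,-0.022,0],"rotation": [0,0,0],"grip": 0},{"delta_pos": [-0.033,-0.022,0],"rotation": [0,0,0],"grip": 0},{"delta_pos": [-0.033,-0.022,0],"rotation": [0,0,0],"grip": 0},{"delta_pos": [-0.033,-0.022,0],"rotation": [0,0,0],"grip": 0},{"delta_pos": [-0.033,-0.022,0],"rotation": [0,0,0],"grip": 0},{"delta_pos": [-0.033,-0.022,0],"rotation": [0,0,0],"grip": 0},{"delta_pos": [-0.033,-0.022,0],"rotation": [0,0,0],"grip": 0},{"delta_pos": [-0.033,-0.022,0],"rotation": [0,0,0],"grip": 0},{"delta_pos": [-0.033,-0.022,0],"rotation": [0,0,0],"grip": 0},{"delta_pos": [-0.033,-0.022,0],"rotation": [0,0,0],"grip": 0}]' --force 25

```text
time_s: 2.8
tool_pos: [0.5159, 0.1454, 0.2316]
orientation: [0.717, 3.058, 0.0]
force: [1.2, -0.5, 0.5]
opening: 0.0854
gripper_force: 0.0
```

Request:
apply_moves --moves '[{"delta_pos": [0,0,0.015],"rotation": [0,0,-6],"grip": 0},{"delta_pos": [0,0,0.015],"rotation": [0,0,-6],"grip": 0},{"delta_pos": [0,0,0.015],"rotation": [0,0,-6],"grip": 0},{"delta_pos": [0,0,0.015],"rotation": [0,0,-6],"grip": 0},{"delta_pos": [0,0,0.015],"rotation": [0,0,-6],"grip": 0},{"delta_pos": [0,0,0],"rotation": [0,0,0],"grip": 0}]'

```text
time_s: 3.3
tool_pos: [0.5135, 0.1467, 0.1538]
orientation: [0.104, -3.135, 0.002]
force: [-1.0, -0.5, 0.3]
opening: 0.0856
gripper_force: 0.0
```

```bash
cat >> h.py <<'E'
def to(x,y,z,yaw):
    s=sensors.get_obs(); A=RR(s['orientation']); d=A.T@(np.array([x,y,z])-s['tool_pos'])
    y0=np.degrees(np.arctan2(A[1,1],A[0,1])); B=np.column_stack([[np.sin(np.radians(yaw)),-np.cos(np.radians(yaw)),0],[np.cos(np.radians(yaw)),np.sin(np.radians(yaw)),0],[0,0,-1]])
    print('t',round(s['time_s'],2),'pos',s['tool_pos'].round(4),'yaw',round(y0,2),'j',s['joints'].round(2),'open',round(s['opening'],4),'gf',round(s['gripper_force'],1),'F',s['force'].round(1))
    print('delta(tool now)',d.round(4),'len',np.linalg.norm(d).round(4),'rot',np.degrees(R.from_matrix(A.T@B).as_rotvec()).round(2),'| delta in turned frame',(B.T@(np.array([x,y,z])-s['tool_pos'])).round(4))
E
python3 -c "
from h import *
to(.536,.113,.022,93.4)"
```

```text
t 3.3 pos [0.5135 0.1467 0.1538] yaw 93.8 j [ 0.26  0.4   1.88 -0.    0.86 -1.38] open 0.0856 gf 0.0 F [-1.  -0.5  0.3]Traceback (most recent call last):
  File "<string>", line 3, in <module>
    to(.536,.113,.022,93.4)
    ~~^^^^^^^^^^^^^^^^^^^^^
  File "h.py", line 43, in to
    print('delta(tool now)',d.round(4),'len',np.linalg.norm(d).round(4),'rot',np.degrees(R.from_matrix(A.T@B).as_rotvec()).round(2),'| delta in turned frame',(B.T@(np.array([x,y,z])-s['tool_pos'])).round(4))
                                                                                         ~~~~~~~~~~~~~^^^^^^^
  File "scipy/spatial/transform/_rotation.pyx", line 1143, in scipy.spatial.transform._rotation.Rotation.from_matrix
ValueError: Non-positive determinant (left-handed or null coordinate frame) in rotation matrix 0: [[-9.99965876e-01 -6.90784401e-03 -4.53091080e-03]
 [-6.91196487e-03  9.99975712e-01  8.94473154e-04]
 [-4.52462187e-03 -9.25760127e-04  9.99989335e-01]].
```

```bash
sed -i 's/\[\[np.sin(np.radians(yaw)),-np.cos(np.radians(yaw)),0\]/[[-np.sin(np.radians(yaw)),np.cos(np.radians(yaw)),0]/' h.py
python3 -c "
from h import *
to(.536,.113,.022,93.4)"
```

```text
t 3.3 pos [0.5135 0.1467 0.1538] yaw 93.8 j [ 0.26  0.4   1.88 -0.    0.86 -1.38] open 0.0856 gf 0.0 F [-1.  -0.5  0.3]
delta(tool now) [-0.0208 -0.035   0.1318] len 0.1379 rot [-0.05 -0.26  0.4 ] | delta in turned frame [-0.0205 -0.035   0.1318]
```

Request:
apply_moves --moves '[{"delta_pos": [-0.0105,-0.0175,0.002],"rotation": [0,0,0],"grip": 0},{"delta_pos": [-0.0105,-0.0175,0.02],"rotation": [0,0,0],"grip": 0},{"delta_pos": [0,0,0.03],"rotation": [0,0,0],"grip": 0},{"delta_pos": [0,0,0.03],"rotation": [0,0,0],"grip": 0},{"delta_pos": [0,0,0.03],"rotation": [0,0,0],"grip": 0},{"delta_pos": [0,0,0.02],"rotation": [0,0,0],"grip": 0},{"delta_pos": [0,0,0],"rotation": [0,0,0],"grip": 0}]'

```text
time_s: 3.88
tool_pos: [0.5361, 0.1132, 0.0214]
orientation: [0.094, -3.134, 0.001]
force: [-0.7, -0.0, 0.6]
opening: 0.0859
gripper_force: 0.0
```

Run:
```python
from h import *
to(.536,.113,.022,93.4)
c=viewer.capture('side'); cv2.imwrite('pics/s1.png',cv2.resize(c['frame'][130:260,200:360],None,fx=4,fy=4,interpolation=cv2.INTER_CUBIC))
```

```text
t 3.88 pos [0.5361 0.1132 0.0214] yaw 93.42 j [ 0.19  0.64  1.89  0.    0.61 -1.44] open 0.0859 gf 0.0 F [-0.7 -0.   0.6]
delta(tool now) [ 0.0002 -0.0002 -0.0006] len 0.0007 rot [-0.04 -0.33  0.02] | delta in turned frame [ 0.0001 -0.0002 -0.0006]
```

View pics/s1.png

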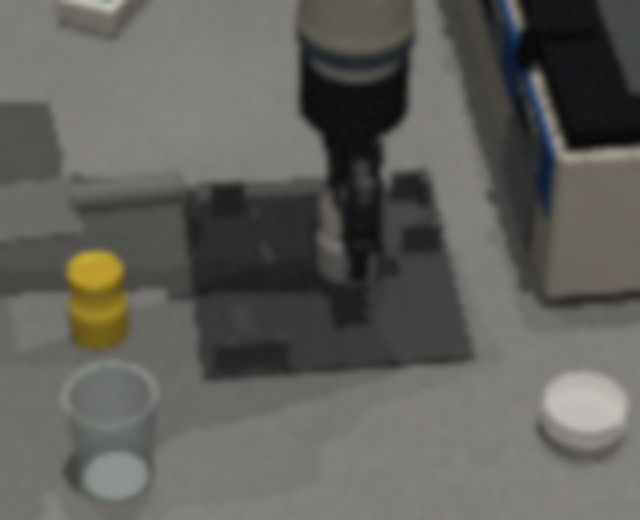

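Run:
```python
from h import *
C={n:viewer.capture(n) for n in('side','top')}
for P in([.536,.113,.036],[.536,.113,.066],[.536,.065,.045]):
    print(P,[proj(C[n],P).round(1).tolist() for n in C])
import cv2
i=cv2.imread('pics/side0.png')
g=cv2.cvtColor(i,cv2.COLOR_BGR2GRAY)
# white pot columns by row in initial image
for r in(178,182,186,190,194,198): 
    k=np.where(g[r,270:305]>105)[0]+270; print(r,k.min() if len(k) else 0,k.max() if len(k) else 0)
t=cv2.imread('pics/top0.png').min(2); w=(t[180:215,215:250]>150); ys,xs=np.nonzero(w); print('lid top',xs.mean()+215,ys.mean()+180,w.sum(), atz(ray(C['top'],(xs.mean()+215,ys.mean()+180)),.066))
```

```text
[0.536, 0.113, 0.036] [[[286.3, 188.9]], [[234.1, 196.6]]]
[0.536, 0.113, 0.066] [[[286.5, 180.8]], [[233.1, 195.5]]]
[0.536, 0.065, 0.045] [[[287.5, 197.6]], [[252.1, 196.0]]]
178 280 292
182 280 293
186 285 289
190 281 291
194 0 0
198 0 0
lid top 231.7215909090909 196.1818181818182 176 [0.53424417 0.11659253 0.066     ]
```

Run:
```python
from h import *
C={n:viewer.capture(n) for n in('side','top')}
s=C['side']['frame'][160:215,260:320]; t=C['top']['frame'][150:240,190:290]
s=cv2.resize(s,None,fx=7,fy=7,interpolation=cv2.INTER_CUBIC); t=cv2.resize(t,None,fx=4,fy=4,interpolation=cv2.INTER_CUBIC)
tp=sensors.get_obs()['tool_pos']
for z in(0,.02,.05,.1,.15):
    for dy in(-.045,.045):
        p=proj(C['side'],tp+[0,dy,z])[0]; cv2.circle(s,tuple(int(v) for v in ((p-[260,160]+.5)*7)),2,(0,0,255),-1)
        p=proj(C['top'],tp+[0,dy,z])[0]; cv2.circle(t,tuple(int(v) for v in ((p-[190,150]+.5)*4)),2,(0,0,255),-1)
o=np.zeros((400,820,3),np.uint8); o[:385,:420]=s; o[:360,420:]=t; cv2.imwrite('pics/c2.png',o[:,:800])
```

```text
(no output)
```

View pics/c2.png

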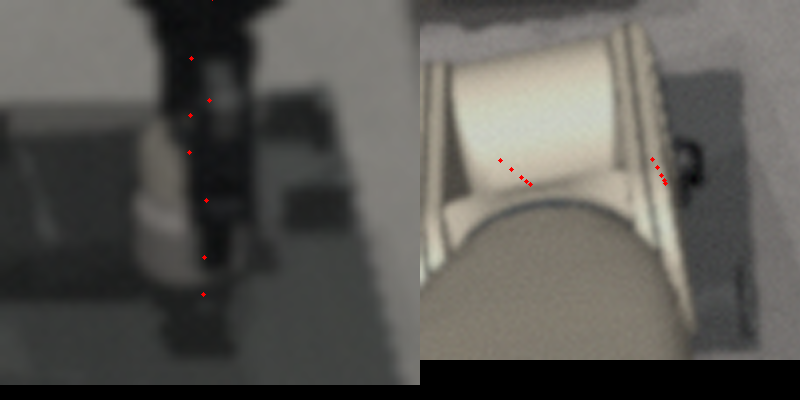

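The pot stands between the fingers in both views. In the side crop the finger sits about 5 mm too far toward +x, so I'll shift 3 mm and close.

Request:
apply_moves --moves '[{"delta_pos": [0.003,0,0],"rotation": [0,0,0],"grip": 0},{"delta_pos": [0,0,0],"rotation": [0,0,0],"grip": 1},{"delta_pos": [0,0,0],"rotation": [0,0,0],"grip": 1},{"delta_pos": [0,0,0],"rotation": [0,0,0],"grip": 1},{"delta_pos": [0,0,0],"rotation": [0,0,0],"grip": 1},{"delta_pos": [0,0,0],"rotation": [0,0,0],"grip": 1},{"delta_pos": [0,0,0],"rotation": [0,0,0],"grip": 1},{"delta_pos": [0,0,0],"rotation": [0,0,0],"grip": 1},{"delta_pos": [0,0,-0.015],"rotation": [0,0,0],"grip": 1},{"delta_pos": [0,0,-0.03],"rotation": [0,0,0],"grip": 1},{"delta_pos": [0,0,-0.03],"rotation": [0,0,0],"grip": 1},{"delta_pos": [0,0,-0.015],"rotation": [0,0,0],"grip": 1}]'

```text
time_s: 5.13
tool_pos: [0.5365, 0.1137, 0.117]
orientation: [-0.098, 3.137, 0.001]
force: [1.8, -0.2, 0.1]
opening: 0.0409
gripper_force: 26.0
```

```bash
python3 -c "
from h import *
to(.43,.37,.022,93.4)"
```

```text
t 5.13 pos [0.5365 0.1137 0.117 ] yaw 93.6 j [ 0.19  0.47  1.88 -0.    0.79 -1.45] open 0.0409 gf 26.0 F [ 1.8 -0.2  0.1]
delta(tool now) [0.0905 0.2625 0.0948] len 0.2934 rot [0.02 0.16 0.19] | delta in turned frame [0.0911 0.2622 0.095 ]
```

Request:
apply_moves --moves '[{"delta_pos": [0.0113,0.0328,0],"rotation": [0,0,0],"grip": 1},{"delta_pos": [0.0113,0.0328,0],"rotation": [0,0,0],"grip": 1},{"delta_pos": [0.0113,0.0328,0],"rotation": [0,0,0],"grip": 1},{"delta_pos": [0.0113,0.0328,0],"rotation": [0,0,0],"grip": 1},{"delta_pos": [0.0113,0.0328,0],"rotation": [0,0,0],"grip": 1},{"delta_pos": [0.0113,0.0328,0],"rotation": [0,0,0],"grip": 1},{"delta_pos": [0.0113,0.0328,0],"rotation": [0,0,0],"grip": 1},{"delta_pos": [0.0113,0.0328,0],"rotation": [0,0,0],"grip": 1},{"delta_pos": [0,0,0.03],"rotation": [0,0,0],"grip": 1},{"delta_pos": [0,0,0.03],"rotation": [0,0,0],"grip": 1},{"delta_pos": [0,0,0.02],"rotation": [0,0,0],"grip": 1},{"delta_pos": [0,0,0],"rotation": [0,0,0],"grip": 1}]'

```text
time_s: 6.13
tool_pos: [0.426, 0.368, 0.0305]
orientation: [0.1, -3.134, 0.007]
force: [-0.6, -0.7, -0.7]
opening: 0.0404
gripper_force: 26.0
```

```bash
python3 -c "
from h import *
to(.43,.37,.017,93.4)"
```

```text
t 6.13 pos [0.426  0.368  0.0305] yaw 93.64 j [ 0.69  0.64  1.86 -0.    0.65 -0.94] open 0.0404 gf 26.0 F [-0.6 -0.7 -0.7]
delta(tool now) [-0.0042  0.0018  0.0134] len 0.0142 rot [-0.25 -0.34  0.24] | delta in turned frame [-0.0042  0.0018  0.0135]
```

Request:
apply_moves --moves '[{"delta_pos": [0,0,0.007],"rotation": [0,0,0],"grip": 1},{"delta_pos": [0,0,0.005],"rotation": [0,0,0],"grip": 1},{"delta_pos": [0,0,0.002],"rotation": [0,0,0],"grip": 1},{"delta_pos": [0,0,0],"rotation": [0,0,0],"grip": 1},{"delta_pos": [0,0,0],"rotation": [0,0,0],"grip": 1}]'

```text
time_s: 6.55
tool_pos: [0.4292, 0.3699, 0.0211]
orientation: [-0.098, 3.139, 0.001]
force: [0.8, -0.4, -1.0]
opening: 0.0405
gripper_force: 26.0
```

Request:
apply_moves --moves '[{"delta_pos": [0,0,0],"rotation": [0,0,0],"grip": 0.7},{"delta_pos": [0,0,0],"rotation": [0,0,0],"grip": 0.4},{"delta_pos": [0,0,0],"rotation": [0,0,0],"grip": 0},{"delta_pos": [0,0,0],"rotation": [0,0,0],"grip": 0},{"delta_pos": [0,0,0],"rotation": [0,0,0],"grip": 0},{"delta_pos": [0,0,0],"rotation": [0,0,0],"grip": 0}]'

```text
time_s: 7.05
tool_pos: [0.4287, 0.3697, 0.0204]
orientation: [-0.099, 3.14, 0.0]
force: [-0.0, -0.2, 0.8]
opening: 0.0855
gripper_force: 0.0
```

```bash
python3 -c "
from h import *
to(.525,-.2325,.16,109.6)"
```

```text
t 7.05 pos [0.4287 0.3697 0.0204] yaw 93.6 j [ 0.69  0.66  1.86 -0.    0.63 -0.94] open 0.0855 gf 0.0 F [-0.  -0.2  0.8]
delta(tool now) [-0.0583 -0.607  -0.1396] len 0.6256 rot [ 0.0e+00  1.0e-02 -1.6e+01] | delta in turned frame [ 0.1113 -0.5996 -0.1396]
```

Request:
apply_moves --moves '[{"delta_pos": [0,0,-0.03],"rotation": [0,0,0],"grip": 0},{"delta_pos": [0,0,-0.035],"rotation": [0,0,0],"grip": 0},{"delta_pos": [0,0,-0.035],"rotation": [0,0,0],"grip": 0},{"delta_pos": [0,0,-0.035],"rotation": [0,0,0],"grip": 0},{"delta_pos": [-0.0036,-0.038,0],"rotation": [0,0,0],"grip": 0},{"delta_pos": [-0.0036,-0.038,0],"rotation": [0,0,0],"grip": 0},{"delta_pos": [-0.0036,-0.038,0],"rotation": [0,0,0],"grip": 0},{"delta_pos": [-0.0036,-0.038,0],"rotation": [0,0,0],"grip": 0},{"delta_pos": [-0.0036,-0.038,0],"rotation": [0,0,0],"grip": 0},{"delta_pos": [-0.0036,-0.038,0],"rotation": [0,0,0],"grip": 0},{"delta_pos": [-0.0036,-0.038,0],"rotation": [0,0,0],"grip": 0},{"delta_pos": [-0.0036,-0.038,0],"rotation": [0,0,0],"grip": 0}]'

```text
time_s: 8.05
tool_pos: [0.4764, 0.0663, 0.1555]
orientation: [-0.099, 3.14, 0.0]
force: [0.4, 0.3, 0.0]
opening: 0.0852
gripper_force: 0.0
```

Request:
apply_moves --moves '[{"delta_pos": [-0.0036,-0.038,0],"rotation": [0,0,0],"grip": 0},{"delta_pos": [-0.0036,-0.038,0],"rotation": [0,0,0],"grip": 0},{"delta_pos": [-0.0036,-0.038,0],"rotation": [0,0,0],"grip": 0},{"delta_pos": [-0.0036,-0.038,0],"rotation": [0,0,0],"grip": 0},{"delta_pos": [-0.0036,-0.038,0],"rotation": [0,0,0],"grip": 0},{"delta_pos": [-0.0036,-0.038,0],"rotation": [0,0,0],"grip": 0},{"delta_pos": [-0.0036,-0.038,0],"rotation": [0,0,0],"grip": 0},{"delta_pos": [-0.0036,-0.038,0],"rotation": [0,0,0],"grip": 0},{"delta_pos": [0,0,0],"rotation": [0,0,-5.3],"grip": 0},{"delta_pos": [0,0,0],"rotation": [0,0,-5.3],"grip": 0},{"delta_pos": [0,0,0],"rotation": [0,0,-5.4],"grip": 0},{"delta_pos": [0,0,0],"rotation": [0,0,0],"grip": 0}]'

```text
time_s: 9.05
tool_pos: [0.524, -0.2339, 0.1551]
orientation: [0.539, -3.095, -0.0]
force: [-0.6, -0.5, -0.6]
opening: 0.0854
gripper_force: 0.0
```

Run:
```python
from h import *
to(.525,-.2325,.009,109.6)
C={n:viewer.capture(n) for n in('side','top')}
t=C['top']['frame'][200:290,90:270]; s=C['side']['frame'][100:200,180:340]
o=np.zeros((600,800,3),np.uint8); a=cv2.resize(t,(600,300),interpolation=cv2.INTER_CUBIC);b=cv2.resize(s,(480,300),interpolation=cv2.INTER_CUBIC)
o[:300,:600]=a;o[300:,:480]=b; cv2.imwrite('pics/c3.png',o)
m=nets.silhouettes('duster_body','side'); print(len(m)); 
if m: print(fit([C['side']],[m[0]['region'].astype(np.float32)],DUST,[.525,-.2325,.343],.022),m[0]['region'].sum())
print(proj(C['side'],[.4287,.3697,.03]),proj(C['top'],[.4287,.3697,.06]))
```

```text
t 9.05 pos [ 0.524  -0.2339  0.1551] yaw 109.75 j [-0.44  0.45  1.8   0.    0.9  -2.36] open 0.0854 gf 0.0 F [-0.6 -0.5 -0.6]
delta(tool now) [-0.0014  0.0009  0.1461] len 0.1461 rot [ 0.02 -0.02  0.15] | delta in turned frame [-0.0014  0.001   0.1461]
1
(array([ 0.52503199, -0.23214025,  0.35089585]), np.float64(0.0970160961151123)) 2496
[[247.95277999 139.5822168 ]] [[133.80146967 238.37736855]]
```

View pics/c3.png

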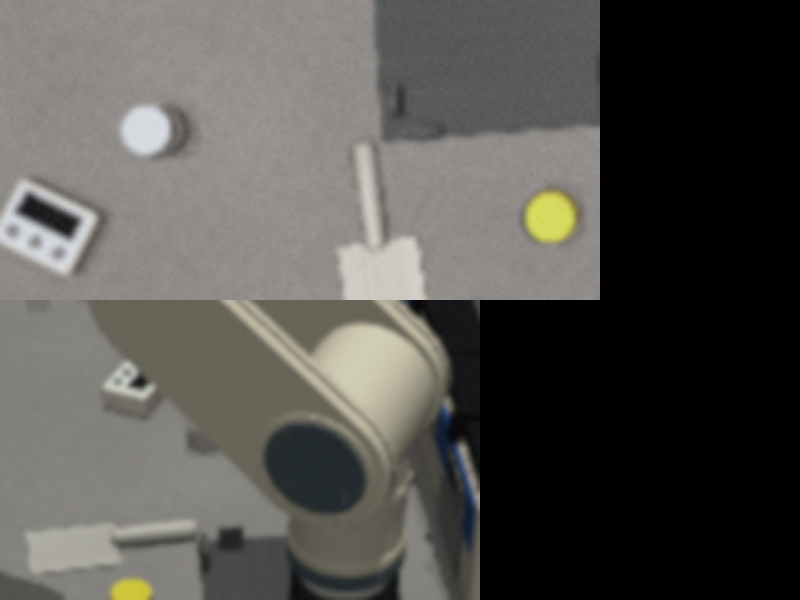

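The pot stands upright at top pixel (134,239), clear of the timer and spatula. Now I'll descend onto the duster.

Request:
apply_moves --moves '[{"delta_pos": [-0.0014,0.001,0.03],"rotation": [0,0,0],"grip": 0},{"delta_pos": [0,0,0.03],"rotation": [0,0,0],"grip": 0},{"delta_pos": [0,0,0.03],"rotation": [0,0,0],"grip": 0},{"delta_pos": [0,0,0.03],"rotation": [0,0,0],"grip": 0},{"delta_pos": [0,0,0.018],"rotation": [0,0,0],"grip": 0},{"delta_pos": [0,0,0.008],"rotation": [0,0,0],"grip": 0},{"delta_pos": [0,0,0],"rotation": [0,0,0],"grip": 0},{"delta_pos": [0,0,0],"rotation": [0,0,0],"grip": 0}]'

```text
time_s: 9.87
tool_pos: [0.5256, -0.2321, 0.0097]
orientation: [-0.534, 3.096, -0.0]
force: [0.2, -0.3, 0.1]
opening: 0.0856
gripper_force: 0.0
```

Request:
apply_moves --moves '[{"delta_pos": [0,0,0],"rotation": [0,0,0],"grip": 1},{"delta_pos": [0,0,0],"rotation": [0,0,0],"grip": 1},{"delta_pos": [0,0,0],"rotation": [0,0,0],"grip": 1},{"delta_pos": [0,0,0],"rotation": [0,0,0],"grip": 1},{"delta_pos": [0,0,0],"rotation": [0,0,0],"grip": 1},{"delta_pos": [0,0,0],"rotation": [0,0,0],"grip": 1},{"delta_pos": [0,0,0],"rotation": [0,0,0],"grip": 1},{"delta_pos": [0,0,0],"rotation": [0,0,0],"grip": 1}]' --force 60

```text
time_s: 10.53
tool_pos: [0.5263, -0.2327, 0.0108]
orientation: [-0.534, 3.094, -0.002]
force: [-0.5, 0.5, 8.3]
opening: 0.0432
gripper_force: 62.5
```

Run:
```python
from h import *
to(.525,-.2325,.2,109.6)
C={n:viewer.capture(n) for n in('side','top')}
m=nets.silhouettes('duster_body','side'); 
if m: print(fit([C['side']],[m[0]['region'].astype(np.float32)],DUST,[.525,-.2325,.343],.022),m[0]['region'].sum())
```

```text
t 10.53 pos [ 0.5263 -0.2327  0.0108] yaw 109.6 j [-0.44  0.68  1.84 -0.    0.62 -2.35] open 0.0432 gf 62.5 F [-0.5  0.5  8.3]
delta(tool now) [ 0.0008  0.0002 -0.1892] len 0.1892 rot [-0.11  0.1  -0.  ] | delta in turned frame [ 0.0012  0.0006 -0.1892]
(array([ 0.52560885, -0.2322349 ,  0.34195001]), np.float64(0.262792706489563)) 2022
```

Request:
apply_moves --moves '[{"delta_pos": [0,0,-0.01],"rotation": [0,0,0],"grip": 1},{"delta_pos": [0,0,-0.02],"rotation": [0,0,0],"grip": 1},{"delta_pos": [0,0,-0.03],"rotation": [0,0,0],"grip": 1},{"delta_pos": [0,0,-0.03],"rotation": [0,0,0],"grip": 1},{"delta_pos": [0,0,-0.03],"rotation": [0,0,0],"grip": 1},{"delta_pos": [0,0,-0.03],"rotation": [0,0,5.4],"grip": 1},{"delta_pos": [0,0,-0.03],"rotation": [0,0,5.4],"grip": 1},{"delta_pos": [0,0,-0.015],"rotation": [0,0,5.4],"grip": 1},{"delta_pos": [0,0,0],"rotation": [0,0,0],"grip": 1},{"delta_pos": [0,0,0],"rotation": [0,0,0],"grip": 1}]'

```text
time_s: 11.52
tool_pos: [0.5252, -0.2321, 0.2051]
orientation: [-0.097, 3.139, -0.001]
force: [0.4, 0.8, -4.5]
opening: 0.0436
gripper_force: 62.0
```

Run:
```python
from h import *
to(.538,.1588,.2,93.4)
C={n:viewer.capture(n) for n in('side','top')}
for n in C:
  for t in('duster_nozzle','duster_foot','duster_body'):
    print(n,t,[(np.round(x['at'],1).tolist(),round(x['conf'],2)) for x in nets.mark_of(t,n)[:2]])
s=sensors.get_obs()['tool_pos']+[0,0,.012]
a=np.radians(3.4);Rz=R.from_rotvec([0,0,a]).as_matrix()
for k,v in(('nozzle',[.102,0,0]),('foot',[-.079,-.12,0]),('body',[-.001,0,0])): print(k,[proj(C[n],s+Rz@v).round(1).tolist() for n in C])
cv2.imwrite('pics/c4.png',cv2.resize(C['side']['frame'][180:330,200:400],None,fx=3,fy=3,interpolation=cv2.INTER_CUBIC))
```

```text
t 11.52 pos [ 0.5252 -0.2321  0.2051] yaw 93.55 j [-0.44  0.38  1.77  0.    0.99 -2.07] open 0.0436 gf 62.0 F [ 0.4  0.8 -4.5]
delta(tool now) [-0.037   0.3893  0.0049] len 0.3911 rot [-0.04  0.08  0.15] | delta in turned frame [-0.0359  0.3894  0.0051]
side duster_nozzle [([339.4, 225.4], 0.8)]
side duster_foot [([261.5, 276.1], 0.81)]
side duster_body [([293.8, 228.1], 0.92)]
top duster_nozzle [([376.0, 149.3], 0.67), ([377.9, 189.6], 0.34)]
top duster_foot [([440.5, 145.2], 0.3), ([137.5, 241.2], 0.16)]
top duster_body [([379.5, 189.8], 0.78), ([211.1, 150.8], 0.16)]
nozzle [[[338.9, 225.6]], [[374.8, 148.2]]]
foot [[[261.6, 273.8]], [[434.4, 223.1]]]
body [[[292.4, 229.0]], [[378.6, 192.8]]]
```

View pics/c4.png

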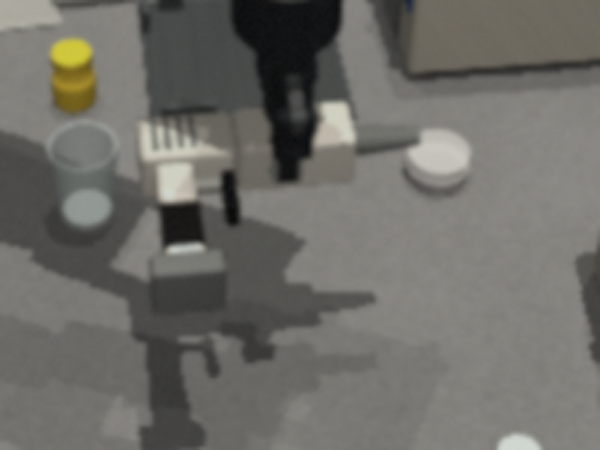

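The duster hangs level in the gripper, with the nozzle at (339,225) and foot at (261,276) in the full side picture, close to what I predicted. I'll carry it over to the cradle.

Request:
apply_moves --moves '[{"delta_pos": [-0.003,0.0325,0],"rotation": [0,0,0],"grip": 1},{"delta_pos": [-0.003,0.0325,0],"rotation": [0,0,0],"grip": 1},{"delta_pos": [-0.003,0.0325,0],"rotation": [0,0,0],"grip": 1},{"delta_pos": [-0.003,0.0325,0],"rotation": [0,0,0],"grip": 1},{"delta_pos": [-0.003,0.0325,0],"rotation": [0,0,0],"grip": 1},{"delta_pos": [-0.003,0.0325,0],"rotation": [0,0,0],"grip": 1},{"delta_pos": [-0.003,0.0325,0],"rotation": [0,0,0],"grip": 1},{"delta_pos": [-0.003,0.0325,0],"rotation": [0,0,0],"grip": 1},{"delta_pos": [-0.003,0.0325,0],"rotation": [0,0,0],"grip": 1},{"delta_pos": [-0.003,0.0325,0],"rotation": [0,0,0],"grip": 1},{"delta_pos": [-0.003,0.0325,0],"rotation": [0,0,0],"grip": 1},{"delta_pos": [-0.003,0.0325,0],"rotation": [0,0,0],"grip": 1}]'

```text
time_s: 12.92
tool_pos: [0.5378, 0.161, 0.204]
orientation: [0.094, -3.14, 0.0]
force: [1.3, -0.7, -2.5]
opening: 0.0432
gripper_force: 62.3
```

Request:
apply_moves --moves '[{"delta_pos": [0,0,0.03],"rotation": [0,0,0],"grip": 1},{"delta_pos": [0,0,0.03],"rotation": [0,0,0],"grip": 1},{"delta_pos": [0,0,0.03],"rotation": [0,0,0],"grip": 1},{"delta_pos": [0,0,0.03],"rotation": [0,0,0],"grip": 1},{"delta_pos": [0,0,0.015],"rotation": [0,0,0],"grip": 1},{"delta_pos": [0,0,0],"rotation": [0,0,0],"grip": 1},{"delta_pos": [0,0,0],"rotation": [0,0,0],"grip": 1},{"delta_pos": [0,0,0],"rotation": [0,0,0],"grip": 1}]'

```text
time_s: 13.58
tool_pos: [0.539, 0.1595, 0.0702]
orientation: [-0.093, 3.139, 0.001]
force: [0.8, -0.6, -2.6]
opening: 0.043
gripper_force: 62.2
```

Run:
```python
from h import *
to(.538,.1588,.018,93.4)
C={n:viewer.capture(n) for n in('side','top')}
for n in C:
  for t in('duster_nozzle','duster_foot','duster_body','cradle_seat','cradle_foot','cradle_nozzle'):
    print(n,t,[(np.round(x['at'],1).tolist(),round(x['conf'],2)) for x in nets.mark_of(t,n)[:2]])
s=sensors.get_obs()['tool_pos']+[0,0,.011]
a=np.radians(3.4);Rz=R.from_rotvec([0,0,a]).as_matrix()
for k,v in(('nozzle',[.102,0,0]),('foot',[-.079,-.12,0]),('body',[-.001,0,0])): print(k,[proj(C[n],s+Rz@v).round(1).tolist() for n in C])
cv2.imwrite('pics/c5.png',cv2.resize(C['side']['frame'][120:240,220:380],None,fx=5,fy=5,interpolation=cv2.INTER_CUBIC))
```

```text
t 13.58 pos [0.539  0.1595 0.0702] yaw 93.4 j [ 0.27  0.57  1.86 -0.    0.71 -1.36] open 0.043 gf 62.2 F [ 0.8 -0.6 -2.6]
delta(tool now) [ 0.0011 -0.0007  0.0522] len 0.0522 rot [0.02 0.08 0.  ] | delta in turned frame [ 0.0011 -0.0007  0.0522]
side duster_nozzle [([321.2, 165.6], 0.67)]
side duster_foot [([261.3, 196.4], 0.98)]
side duster_body [([287.9, 166.1], 0.68)]
side cradle_seat [([286.0, 183.8], 0.91), ([247.7, 140.6], 0.51)]
side cradle_foot [([263.5, 210.6], 0.92)]
side cradle_nozzle [([321.3, 179.3], 0.63)]
top duster_nozzle [([265.8, 223.8], 0.36)]
top duster_foot [([261.1, 219.4], 0.88), ([265.8, 227.4], 0.29)]
top duster_body []
top cradle_seat []
top cradle_foot [([262.6, 226.4], 0.58)]
top cradle_nozzle []
nozzle [[[321.2, 164.5]], [[212.0, 154.9]]]
foot [[[262.7, 195.9]], [[263.5, 221.9]]]
body [[[286.0, 166.7]], [[214.5, 194.8]]]
```

View pics/c5.png

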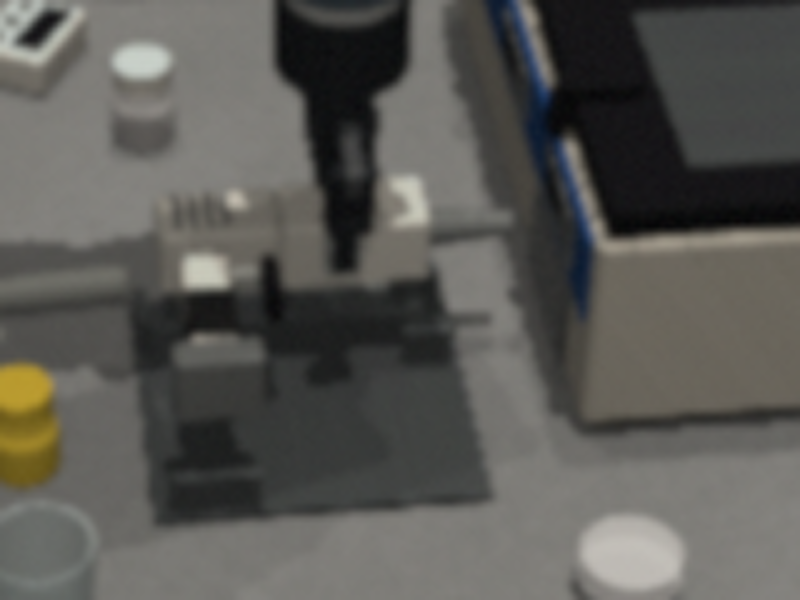

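Request:
apply_moves --moves '[{"delta_pos": [0.001,-0.0007,0.01],"rotation": [0,0,0],"grip": 1},{"delta_pos": [0,0,0.012],"rotation": [0,0,0],"grip": 1},{"delta_pos": [0,0,0.008],"rotation": [0,0,0],"grip": 1},{"delta_pos": [0,0,0.006],"rotation": [0,0,0],"grip": 1},{"delta_pos": [0,0,0],"rotation": [0,0,0],"grip": 1},{"delta_pos": [0,0,0],"rotation": [0,0,0],"grip": 1}]'

```text
time_s: 14.78
tool_pos: [0.5367, 0.1585, 0.0325]
orientation: [0.093, -3.139, 0.001]
force: [0.3, -0.4, -3.1]
opening: 0.0433
gripper_force: 62.3
```

Run:
```python
from h import *
to(.538,.1588,.018,93.4)
C={n:viewer.capture(n) for n in('side','top')}
m=nets.silhouettes('duster_body','side')
for n in C:
  for t in('duster_nozzle','duster_foot','duster_body','cradle_seat','cradle_foot','cradle_nozzle'):
    print(n,t,[(np.round(x['at'],1).tolist(),round(x['conf'],2)) for x in nets.mark_of(t,n)[:2]])
for z in(.028,.045):
  print(z,[[proj(C[n],np.array([.537,.1588,z])+R.from_rotvec([0,0,.06]).as_matrix()@v).round(1).tolist() for n in C] for v in([.103,0,0],[-.078,-.12,0],[0,0,0])])
```

```text
t 14.78 pos [0.5367 0.1585 0.0325] yaw 93.4 j [ 0.27  0.63  1.87 -0.    0.64 -1.36] open 0.0433 gf 62.3 F [ 0.3 -0.4 -3.1]
delta(tool now) [-0.0014  0.0003  0.0145] len 0.0145 rot [-0.02 -0.09 -0.  ] | delta in turned frame [-0.0013  0.0003  0.0145]
side duster_nozzle [([320.4, 173.1], 0.82)]
side duster_foot [([260.1, 206.5], 0.66), ([324.0, 178.6], 0.6)]
side duster_body [([287.0, 178.5], 0.86), ([222.8, 131.3], 0.58)]
side cradle_seat [([287.3, 184.6], 0.89)]
side cradle_foot [([262.3, 209.0], 0.74)]
side cradle_nozzle [([323.3, 179.2], 0.65), ([227.8, 247.7], 0.62)]
top duster_nozzle [([213.1, 150.1], 0.58)]
top duster_foot [([262.9, 220.7], 0.63), ([438.0, 145.8], 0.57)]
top duster_body []
top cradle_seat [([295.7, 145.9], 0.44)]
top cradle_foot [([264.8, 224.4], 0.57)]
top cradle_nozzle [([236.3, 220.5], 0.26)]
0.028 [[[[320.2, 178.6]], [[214.6, 158.3]]], [[[263.0, 210.2]], [[264.2, 222.7]]], [[[285.6, 180.9]], [[217.1, 196.7]]]]
0.045 [[[[320.5, 174.1]], [[213.8, 157.2]]], [[[262.9, 205.7]], [[264.1, 222.4]]], [[[285.7, 176.4]], [[216.3, 196.1]]]]
```

Request:
apply_moves --moves '[{"delta_pos": [-0.0005,0,0.006],"rotation": [0,0,0],"grip": 1},{"delta_pos": [0,0,0.004],"rotation": [0,0,0],"grip": 1},{"delta_pos": [0,0,0.002],"rotation": [0,0,0],"grip": 1},{"delta_pos": [0,0,0.0015],"rotation": [0,0,0],"grip": 1},{"delta_pos": [0,0,0],"rotation": [0,0,0],"grip": 1},{"delta_pos": [0,0,0],"rotation": [0,0,0],"grip": 1}]'

```text
time_s: 16.03
tool_pos: [0.5375, 0.1586, 0.0196]
orientation: [0.093, -3.14, 0.0]
force: [0.4, 0.5, -2.9]
opening: 0.0434
gripper_force: 62.3
```

Request:
apply_moves --moves '[{"delta_pos": [0,0,0.001],"rotation": [0,0,0],"grip": 1},{"delta_pos": [0,0,0.001],"rotation": [0,0,0],"grip": 1},{"delta_pos": [0,0,0],"rotation": [0,0,0],"grip": 1},{"delta_pos": [0,0,0],"rotation": [0,0,0],"grip": 1}]'

```text
time_s: 16.37
tool_pos: [0.5376, 0.1586, 0.0178]
orientation: [0.093, -3.14, -0.0]
force: [0.2, -0.1, -2.7]
opening: 0.0433
gripper_force: 62.3
```

Request:
apply_moves --moves '[{"delta_pos": [0,0,0],"rotation": [0,0,0],"grip": 0.45},{"delta_pos": [0,0,0],"rotation": [0,0,0],"grip": 0.4},{"delta_pos": [0,0,0],"rotation": [0,0,0],"grip": 0.2},{"delta_pos": [0,0,0],"rotation": [0,0,0],"grip": 0},{"delta_pos": [0,0,0],"rotation": [0,0,0],"grip": 0},{"delta_pos": [0,0,0],"rotation": [0,0,0],"grip": 0},{"delta_pos": [0,0,-0.02],"rotation": [0,0,0],"grip": 0},{"delta_pos": [0,0,-0.03],"rotation": [0,0,0],"grip": 0},{"delta_pos": [0,0,-0.03],"rotation": [0,0,0],"grip": 0},{"delta_pos": [0,0,-0.03],"rotation": [0,0,0],"grip": 0},{"delta_pos": [0,0,0],"rotation": [0,0,0],"grip": 0}]' --force 20

```text
time_s: 17.28
tool_pos: [0.541, 0.1596, 0.1333]
orientation: [-0.093, 3.131, 0.003]
force: [0.9, 0.1, -0.3]
opening: 0.0852
gripper_force: 0.0
```

Run:
```python
from h import *
C={n:viewer.capture(n) for n in('side','top')}
m=nets.silhouettes('duster_body','side')
f=fit([C['side']],[m[0]['region'].astype(np.float32)],DUST,[.537,.1588,.06],.028);print(f,m[0]['region'].sum())
for n in C:
  for t in('duster_nozzle','duster_foot','duster_body','duster_squeeze'):
    print(n,t,[(np.round(x['at'],1).tolist(),round(x['conf'],2)) for x in nets.mark_of(t,n)[:2]])
print([[proj(C[n],np.array([.537,.1588,.028])+R.from_rotvec([0,0,.06]).as_matrix()@v).round(1).tolist() for n in C] for v in([.103,0,0],[-.078,-.12,0],[0,0,0],[-.064,-.046,0])])
p=np.array([.537,.1588,.028])+R.from_rotvec([0,0,.06]).as_matrix()@[-.064,-.046,0];print(p)
to(p[0],p[1],.1,3.4)
cv2.imwrite('pics/c6.png',cv2.resize(C['side']['frame'][120:240,220:380],None,fx=5,fy=5,interpolation=cv2.INTER_CUBIC))
```

```text
(array([0.53636508, 0.16372083, 0.04851596]), np.float64(0.17577797174453735)) 1413
side duster_nozzle [([321.0, 179.3], 0.71), ([260.0, 210.8], 0.63)]
side duster_foot [([260.7, 207.6], 0.59)]
side duster_body [([289.3, 180.4], 0.73)]
side duster_squeeze [([264.3, 196.2], 0.66)]
top duster_nozzle []
top duster_foot [([264.2, 222.5], 0.92)]
top duster_body []
top duster_squeeze [([235.7, 219.8], 0.86)]
[[[[320.2, 178.6]], [[214.6, 158.3]]], [[[263.0, 210.2]], [[264.2, 222.7]]], [[[285.6, 180.9]], [[217.1, 196.7]]], [[[265.5, 192.5]], [[236.0, 219.4]]]]
[0.47587351 0.10904508 0.028     ]
t 17.83 pos [0.5373 0.1585 0.1271] yaw 93.4 j [ 0.27  0.47  1.84 -0.    0.83 -1.36] open 0.0857 gf 0.0 F [-0.2 -0.5  0.1]
delta(tool now) [ 0.0643 -0.0457  0.0272] len 0.0834 rot [-6.e-02 -4.e-02  9.e+01] | delta in turned frame [-0.0457 -0.0643  0.0271]
```

View pics/c6.png

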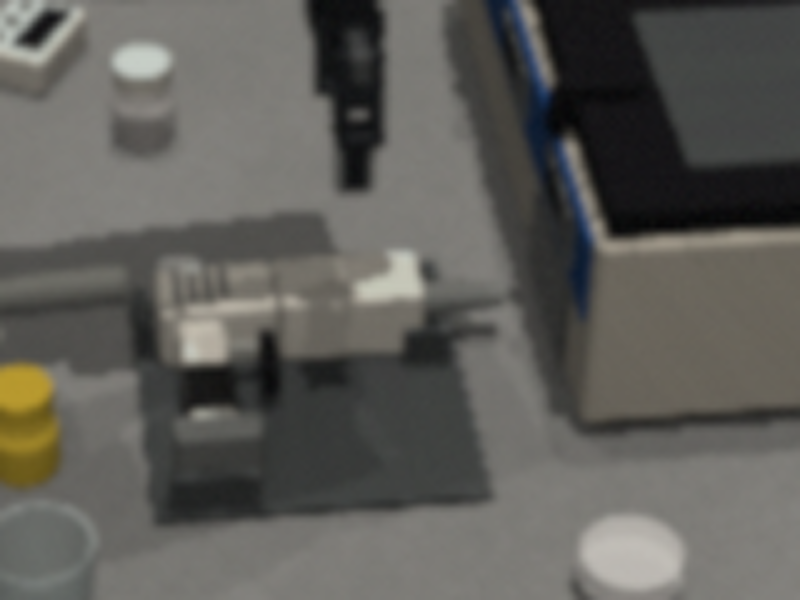

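The duster lies flat in the cradle with its nozzle toward the vent (side picture nozzle (321,179), foot (261,208)), and the squeeze point agrees with the fit in both views. Next I'll move over the handle and turn 90°.

Request:
apply_moves --moves '[{"delta_pos": [0.032,-0.023,0],"rotation": [0,0,0],"grip": 0},{"delta_pos": [0.0323,-0.0227,0],"rotation": [0,0,0],"grip": 0},{"delta_pos": [0,0,0],"rotation": [0,0,7],"grip": 0},{"delta_pos": [0,0,0],"rotation": [0,0,7],"grip": 0},{"delta_pos": [0,0,0],"rotation": [0,0,7],"grip": 0},{"delta_pos": [0,0,0],"rotation": [0,0,7],"grip": 0},{"delta_pos": [0,0,0],"rotation": [0,0,7],"grip": 0},{"delta_pos": [0,0,0],"rotation": [0,0,7],"grip": 0},{"delta_pos": [0,0,0],"rotation": [0,0,7],"grip": 0},{"delta_pos": [0,0,0],"rotation": [0,0,7],"grip": 0},{"delta_pos": [0,0,0],"rotation": [0,0,7],"grip": 0},{"delta_pos": [0,0,0],"rotation": [0,0,7],"grip": 0}]'

```text
time_s: 18.83
tool_pos: [0.4761, 0.1092, 0.1276]
orientation: [-1.733, -2.62, 0.0]
force: [0.9, -0.4, 0.0]
opening: 0.0854
gripper_force: 0.0
```

Request:
apply_moves --moves '[{"delta_pos": [0,0,0],"rotation": [0,0,7],"grip": 0},{"delta_pos": [0,0,0],"rotation": [0,0,7],"grip": 0},{"delta_pos": [0,0,0],"rotation": [0,0,6],"grip": 0},{"delta_pos": [0,0,0],"rotation": [0,0,0],"grip": 0},{"delta_pos": [0,0,0],"rotation": [0,0,0],"grip": 0},{"delta_pos": [0,0,0],"rotation": [0,0,0],"grip": 0}]'

```text
time_s: 19.33
tool_pos: [0.4761, 0.1092, 0.1277]
orientation: [-2.151, -2.29, 0.0]
force: [-0.5, 0.8, 0.0]
opening: 0.0857
gripper_force: 0.0
```

```bash
python3 -c "
from h import *
to(.476,.109,.015,3.4)"
```

```text
t 19.33 pos [0.4761 0.1092 0.1277] yaw 3.57 j [ 0.2   0.39  2.   -0.    0.76  0.14] open 0.0857 gf 0.0 F [-0.5  0.8  0. ]
delta(tool now) [-2.000e-04 -1.000e-04  1.127e-01] len 0.1127 rot [-0.01  0.    0.17] | delta in turned frame [-0.0002 -0.0002  0.1127]
```

Request:
apply_moves --moves '[{"delta_pos": [0,0,0.03],"rotation": [0,0,0],"grip": 0},{"delta_pos": [0,0,0.03],"rotation": [0,0,0],"grip": 0},{"delta_pos": [0,0,0.02],"rotation": [0,0,0],"grip": 0},{"delta_pos": [0,0,0.015],"rotation": [0,0,0],"grip": 0},{"delta_pos": [0,0,0.01],"rotation": [0,0,0],"grip": 0},{"delta_pos": [0,0,0.007],"rotation": [0,0,0],"grip": 0},{"delta_pos": [0,0,0],"rotation": [0,0,0],"grip": 0},{"delta_pos": [0,0,0],"rotation": [0,0,0],"grip": 0}]'

```text
time_s: 20.0
tool_pos: [0.4764, 0.1092, 0.016]
orientation: [2.154, 2.287, 0.0]
force: [0.7, 0.4, -0.0]
opening: 0.0853
gripper_force: 0.0
```

Request:
apply_moves --moves '[{"delta_pos": [0,0,0],"rotation": [0,0,0],"grip": 1},{"delta_pos": [0,0,0],"rotation": [0,0,0],"grip": 1},{"delta_pos": [0,0,0],"rotation": [0,0,0],"grip": 1},{"delta_pos": [0,0,0],"rotation": [0,0,0],"grip": 1},{"delta_pos": [0,0,0],"rotation": [0,0,0],"grip": 1},{"delta_pos": [0,0,0],"rotation": [0,0,0],"grip": 1},{"delta_pos": [0,0,0],"rotation": [0,0,0],"grip": 1},{"delta_pos": [0,0,0],"rotation": [0,0,0],"grip": 1}]' --force 22

```text
time_s: 20.67
tool_pos: [0.4716, 0.1085, 0.0165]
orientation: [-2.15, -2.284, 0.011]
force: [-14.8, -0.5, 20.9]
opening: 0.0406
gripper_force: 19.7
```

Request:
apply_moves --moves '[{"delta_pos": [0,0,0],"rotation": [0,0,0],"grip": 1},{"delta_pos": [0,0,0],"rotation": [0,0,0],"grip": 1},{"delta_pos": [0,0,0],"rotation": [0,0,0],"grip": 1},{"delta_pos": [0,0,0],"rotation": [0,0,0],"grip": 1},{"delta_pos": [0,0,0],"rotation": [0,0,0],"grip": 1},{"delta_pos": [0,0,0],"rotation": [0,0,0],"grip": 1},{"delta_pos": [0,0,0],"rotation": [0,0,0],"grip": 1},{"delta_pos": [0,0,0],"rotation": [0,0,0],"grip": 1},{"delta_pos": [0,0,0],"rotation": [0,0,0],"grip": 1},{"delta_pos": [0,0,0],"rotation": [0,0,0],"grip": 1},{"delta_pos": [0,0,0],"rotation": [0,0,0],"grip": 1},{"delta_pos": [0,0,0],"rotation": [0,0,0],"grip": 1}]'

```text
time_s: 21.67
tool_pos: [0.4716, 0.1085, 0.0165]
orientation: [-2.15, -2.284, 0.011]
force: [-15.2, -0.8, 20.4]
opening: 0.0408
gripper_force: 19.7
```

Request:
apply_moves --moves '[{"delta_pos": [0,0,0],"rotation": [0,0,0],"grip": 1},{"delta_pos": [0,0,0],"rotation": [0,0,0],"grip": 1},{"delta_pos": [0,0,0],"rotation": [0,0,0],"grip": 1},{"delta_pos": [0,0,0],"rotation": [0,0,0],"grip": 1},{"delta_pos": [0,0,0],"rotation": [0,0,0],"grip": 0.4},{"delta_pos": [0,0,0],"rotation": [0,0,0],"grip": 0},{"delta_pos": [0,0,0],"rotation": [0,0,0],"grip": 0},{"delta_pos": [0,0,0],"rotation": [0,0,0],"grip": 0},{"delta_pos": [0,0,0],"rotation": [0,0,0],"grip": 0},{"delta_pos": [0,0,0],"rotation": [0,0,0],"grip": 0}]'

```text
time_s: 22.5
tool_pos: [0.4763, 0.1092, 0.0158]
orientation: [2.155, 2.286, 0.0]
force: [-0.4, 1.4, -0.4]
opening: 0.0853
gripper_force: 0.0
```

Run:
```python
from h import *
to(.476,.109,.2,3.4)
c=viewer.capture('side'); m=nets.silhouettes('duster_body','side'); print(m[0]['region'].sum(),[nets.mark_of(t,'side')[:1] for t in('duster_nozzle','duster_foot')])
```

```text
t 22.5 pos [0.4763 0.1092 0.0158] yaw 3.39 j [0.2  0.6  2.03 0.   0.51 0.14] open 0.0853 gf 0.0 F [-0.4  1.4 -0.4]
delta(tool now) [-1.000e-04 -3.000e-04 -1.842e-01] len 0.1842 rot [ 0.01 -0.   -0.01] | delta in turned frame [-1.000e-04 -3.000e-04 -1.842e-01]
1163 [[{'at': [319.4, 181.9], 'conf': 0.96}], [{'at': [261.2, 208.1], 'conf': 0.79}]]
```

Request:
apply_moves --moves '[{"delta_pos": [0,0,-0.015],"rotation": [0,0,0],"grip": 0},{"delta_pos": [0,0,-0.03],"rotation": [0,0,0],"grip": 0},{"delta_pos": [0,0,-0.035],"rotation": [0,0,0],"grip": 0},{"delta_pos": [0,0,-0.035],"rotation": [0,0,0],"grip": 0},{"delta_pos": [0,0,-0.035],"rotation": [0,0,0],"grip": 0},{"delta_pos": [0,0,-0.035],"rotation": [0,0,0],"grip": 0},{"delta_pos": [0,0,-0.02],"rotation": [0,0,0],"grip": 0},{"delta_pos": [0,0,0],"rotation": [0,0,0],"grip": 0},{"delta_pos": [0,0,0],"rotation": [0,0,0],"grip": 0}]'

```text
time_s: 23.45
tool_pos: [0.4767, 0.1093, 0.2218]
orientation: [2.153, 2.285, 0.004]
force: [0.0, -0.2, -0.6]
opening: 0.0855
gripper_force: 0.0
```

Run:
```python
from h import *
C={n:viewer.capture(n) for n in('side','top')}
for t in('duster_nozzle','duster_foot','duster_body'): print(t,[nets.mark_of(t,n)[:1] for n in C])
s=C['side']['frame'][120:240,200:380]; 
cv2.imwrite('pics/c7.png',cv2.resize(s,None,fx=4.4,fy=4.4,interpolation=cv2.INTER_CUBIC))
```

```text
duster_nozzle [[{'at': [321.0, 178.0], 'conf': 0.86}], [{'at': [217.2, 158.6], 'conf': 0.93}]]
duster_foot [[{'at': [261.6, 209.8], 'conf': 0.96}], [{'at': [136.6, 239.1], 'conf': 0.55}]]
duster_body [[{'at': [287.3, 181.0], 'conf': 0.81}], []]
```

View pics/c7.png

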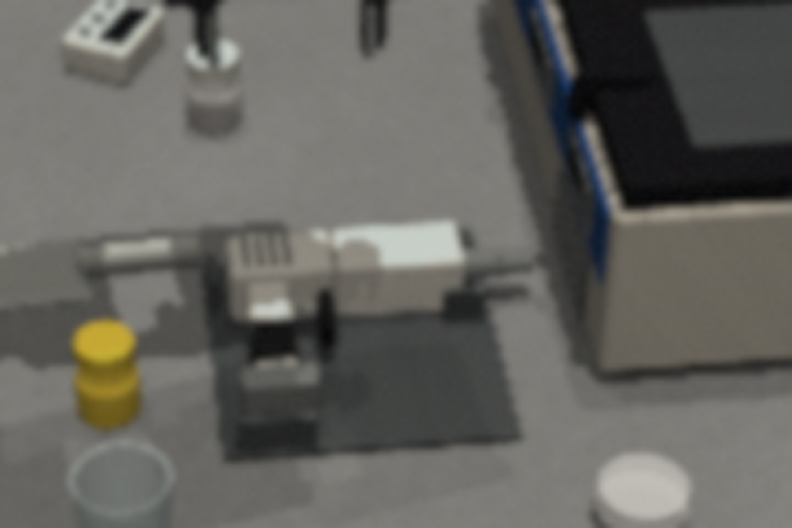

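The duster lies flat in the cradle with the nozzle at (321,178) and foot at (262,210), and the trigger has sprung back. The pot is upright and the bystanders haven't moved, so I'll hand in.

```bash
python3 -c "
from h import *
print(hand_in())"
```

```text
the job is handed in; nothing more can be done
None
```

The job is handed in. The pot stands upright on the free bench. The duster lies in the cradle facing the vent; I squeezed it to the full-blast stage for over a second and let go. The finger opening and grip force matched a fully pressed trigger, but nothing reads the trigger joint directly and the judge gave no verdict.

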